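Snap the covers shut on the loaded measuring chambers

ROBOT

A 6-joint arm with a two-finger parallel gripper is mounted at the origin on the work surface. World frame = base frame: x ahead of the robot, y to its left, z up, the work surface at z = 0. Lengths are in m, angles in rad, forces in N, time in s.
With the tool pointing down it reaches from about 0.2 to 0.875 m from the base axis. Payload 3.4 kg.
Tool frame: the origin (TCP) lies at the very end of the fingers, on their centre line; the grasp point (between the pads) lies 19 mm behind it; z points along the fingers, y is the line along which they close (so a half turn about z gives the same grasp; the last joint's range is limited). The gripper opens to 94 mm and grips with 3 to 60 N. Pads are 16 mm wide; open, the fingers measure 119 mm over their backs; the gripper's body (75 mm by 177 mm) begins 78 mm behind the grasp point.
Start: joints at [-1.296, 0.276, 1.505, -0, 1.361, -0.121], TCP at [0.222, -0.531, 0.205] pointing down, gripper open.
Joint ranges: [-2.89, 2.89], [-0.75, 2.08], [0.22, 2.7], [-1.18, 4.32], [0.11, 2.71], [-2.7, 2.7]. Speed limits (rad/s): [2.57, 2.57, 3.14, 3.14, 3.14, 3.14].

INTERFACE

Orientations are given as a rotation vector (axis times angle).
In Python, from cell import env gives the robot as it stands.
- The arm moves only by the tool arm_command, never from a script. Its arguments are lists of equal length, an entry for each row: "offset": the shift along the world's x, y, z scaled (see below), a list of three; "twist": the turn, a rotation vector about the world's x, y, z scaled (see below), a list of three; "gripper": the opening, from 0 (shut) to 1 (fully open). In form: {"offset": [[dx, dy, dz], ...], "twist": [[rx, ry, rz], ...], "gripper": [gripper, ...]}. A call has 1 to 10 rows; each row is the pose to reach, as a shift and turn from the pose commanded when the call began; what a row does not reach only later rows make up. The controller multiplies each number of a shift by 0.12 m and each number of a turn by pi/2 rad. A row lasts 1/12 s, in which the tool goes at most 41.7 mm and 7.16 degrees, less where a joint would pass 70% of its speed; a pose out of reach is approached as far as the arm can. A call with a number of a shift or a turn outside -1 to 1 is refused whole. A call with a gripper value outside its range is refused whole. The fingers move at their own pace and stop on an object; "grip_force" is the grip in N (left out, the last holds). Time passes only in rows, so rows that repeat a pose let the fingers close. It gives the time, the measured TCP pose, the force, the opening and the grip force at its end, in the units of the state.
- env.get_obs(): the state, without advancing time (a new reading comes with each control period).
- env.capture(name): name is "scene" or "top" or "wrist"; returns (picture, depth): 420x560x3 uint8, blue, green, red; 420x560 float32, m along the optical axis (not along the pixel's ray), 0 where there is no reading.
- env.calibration(name): a dict with "camera_matrix" (3x3 intrinsics, pixels), "k1" (the pictures are not rectified: a ray, as slopes to the right and down, at radius r is drawn at 1 + k1 r^2 times it, then the intrinsics apply), "T" (4x4, takes a point from camera to world coordinates). Camera axes: x right, y down, z forward; pixel columns grow to the right and rows downward; lengths in m; the calibration is good to about 2 mm. A picture is of the moment at which its call begins: read the wrist's pose just before it. calibration takes no time and is no camera call; for the wrist camera it gives the pose at the moment of the call.
- env.hand_in(): hands the job in; it is judged then, once.
Trained networks look in the newest picture that a camera, given by its name, has taken for a name from the list of things; names that differ only in an ending like _2 or _b are one class to them, and where a whole thing is asked for, a point or a joint stands for the part that bears it (a point fixed in the world has none). Each returns a list of dicts, best first, with "score" (0 to 1); they miss things now and then, are a little off and sometimes report something else, mostly with a low value. They report only what shows in the picture. A call takes as long as a camera call.
- env.boxes_of(camera, name): "box" ([left, top, right, bottom] in pixels, round what is visible of it).
- env.mark_of(camera, name): "position" ([column, row] in pixels: a listed point, or the origin of a listed thing).
The state is a dict: "time": time; "qpos": joint angles; "joint_velocities": joint speeds; "effort": joint torques, N m; "eef_pos": TCP position; "eef_rot": TCP orientation; "wrist_force": force on the tool from outside, world axes, zero at the start; "wrist_torque": the same for the moment, N m; "grip_width": finger opening in m; "grip_force": force on a finger pad.
Only numpy, scipy, OpenCV 4.12 (cv2) and the standard library are available. Lean on these libraries where they do the work, as an engineer would, in place of code of your own. Each camera call takes 0.05 s, during which the arm holds its last target. There are 200 camera calls.

TASK

Two of the three measuring chambers on the bench have a cup inside. Press the hinged cover of each of these two down until its catch snaps and holds it shut; leave the empty chamber's cover standing open. Do not knock over or push about the loose cups, bottle, jar and tools around them.

Things in the scene. Friction and masses are not known exactly. Their poses are not given: they have to be found in the camera images.
- chamber_a: white open box 130 (local x) x 120 (y) x 75 mm high, bolted down, with a black cup with white rim (82 mm across) inside. Origin: centre of underside. Catch block on its +x side, out to x = 105, up to z = 78 mm. Grey cover 134 x 120 x 6 mm, hinged on the -x side (towards the robot at yaw 0) along y at x = -68, z = 77 mm; shut it lies flat, top at z = 83 mm
- cover_a (a joint): hinge of the cover of chamber_a: 0 = shut flat, grows as the cover opens (rad); about 0.6 to 1.5 stands open. A sprung hinge lifts it again unless the catch has snapped over (within the last 0.1 rad, some 10 N at the free edge); snapped shut it reads about 0
- cover_a_edge (a point): middle of the free edge of that cover, on its outer face, 130 mm from the hinge line (7 mm in from the end of the cover)
- chamber_b: white open box 130 (local x) x 120 (y) x 75 mm high, bolted down, with a black cup with white rim (82 mm across) inside. Origin: centre of underside. Catch block on its +x side, out to x = 105, up to z = 78 mm. Grey cover 134 x 120 x 6 mm, hinged on the -x side (towards the robot at yaw 0) along y at x = -68, z = 77 mm; shut it lies flat, top at z = 83 mm
- cover_b (a joint): hinge of the cover of chamber_b: 0 = shut flat, grows as the cover opens (rad); about 0.6 to 1.5 stands open. A sprung hinge lifts it again unless the catch has snapped over (within the last 0.1 rad, some 10 N at the free edge); snapped shut it reads about 0
- cover_b_edge (a point): middle of the free edge of that cover, on its outer face, 130 mm from the hinge line (7 mm in from the end of the cover)
- chamber_c: white open box 130 (local x) x 120 (y) x 75 mm high, bolted down, EMPTY: no cup, only a small flat steel disc (24 mm) on its dark floor. Origin: centre of underside. Catch block on its +x side, out to x = 105, up to z = 78 mm. Grey cover 134 x 120 x 6 mm, hinged on the -x side (towards the robot at yaw 0) along y at x = -68, z = 77 mm; shut it lies flat, top at z = 83 mm
- cover_c (a joint): hinge of the cover of chamber_c: 0 = shut flat, grows as the cover opens (rad); about 0.6 to 1.5 stands open. A sprung hinge lifts it again unless the catch has snapped over (within the last 0.1 rad, some 10 N at the free edge); snapped shut it reads about 0
- cover_c_edge (a point): middle of the free edge of that cover, on its outer face, 130 mm from the hinge line (7 mm in from the end of the cover)
- cup_left: loose empty white sample cup, 60 mm across, 70 mm high, standing between chambers; origin centre of underside
- cup_right: the same kind of loose white cup between the other two chambers
- black_cup: loose empty black cup, 72 mm across, 100 mm high, behind the chambers; origin centre of underside
- amber_bottle: loose amber bottle, 72 mm across, 160 mm high, behind the chambers; origin centre of underside
- jar: loose white jar with lid, 70 mm across, 80 mm high, behind the chambers; origin centre of underside
- spatula: loose spatula 180 mm long lying on the bench near the robot; a bystander
- brush: loose brush 170 mm long lying behind the chambers; a bystander

How it is judged:
At the end, for the whole second after the job is handed in: The covers of both chambers that hold a cup are held shut by their catches (hinge below 0.04 rad) with nothing touching them, and the empty chamber's cover is still standing open (hinge above 0.7 rad) (value of joint each of cover_a, cover_b below 0.04 rad and value of joint cover_c above 0.7 rad).
It fails at once if the empty chamber's cover is pressed down (hinge below 0.7 rad) (value of joint cover_c below 0.7 rad).
It fails at once if a loose bystander is pushed more than 40 mm (distance of any of cup_left, cup_right, black_cup, amber_bottle, jar, spatula, brush from where it was at the start of the episode above 0.04 m).
It fails at once if a cup, the bottle or the jar is tipped over (more than 0.5 rad) (angle between any of cup_left, cup_right, black_cup, amber_bottle, jar's own z axis and vertical above 0.5 rad).
It also fails if it takes over 45 s, if anything falls off the work surface, if the arm or the gripper's body presses on something with over 40 N, if the wrist force passes 120 N, or if a joint passes its speed limit or range.

## Working session

There is one attempt and no reset: what is moved stays moved. The work goes in short steps, Python scripts to look and compute and a tool call to move; the robot and the scene stay as the last step left them, time stands still between calls to the robot, and variables do not carry over. Pictures are saved under pics/ and viewed, at most 10 in all, crops included, and the job is handed in when it is done.

Besides the shell and the picture viewer there is one more tool, called after "Request:" by a JSON object that holds its "api" and its "payload". arm_command: Moves the arm, as the interface text tells. Shifts and turns lie within -1 to 1; 1 stands for 0.12 m of shift or pi/2 rad of turn. Its arguments: {"type":"object","properties":{"offset":{"type":"array"},"twist":{"type":"array"},"gripper":{"type":"array"},"grip_force":{"type":"number"}},"required":["offset","twist","gripper"]}

```bash
mkdir -p pics
cat > h.py <<'E'
import numpy as np, cv2
from cell import env
def world(cam,depth,u,v,c=None):
    c=c or env.calibration(cam);K=np.array(c["camera_matrix"]);T=np.array(c["T"])
    x=(u-K[0,2])/K[0,0];y=(v-K[1,2])/K[1,1];a,b=x,y
    for _ in range(8):
        s=1+c["k1"]*(a*a+b*b);a,b=x/s,y/s
    return (np.stack([a*depth,b*depth,depth],-1)@T[:3,:3].T)+T[:3,3]
def cloud(cam,d):
    v,u=np.mgrid[:d.shape[0],:d.shape[1]];return world(cam,d,u.astype(float),v.astype(float))
E
python3 - <<'E'
from h import *
for n in("scene","top"):
    p,d=env.capture(n);cv2.imwrite(f"pics/{n}.png",p);np.save(n+"_d.npy",d)
    P=cloud(n,d)
    for k in("chamber_a","cover_a_edge","cup_left","black_cup","amber_bottle","jar","spatula","brush"):
        for r in env.mark_of(n,k)[:4]:
            u,v=r["position"];i,j=min(419,max(0,int(v+.5))),min(559,max(0,int(u+.5)))
            print(n,k,round(r["score"],2),np.round([u,v]),np.round(P[i,j],3))
E
```

```text
scene chamber_a 0.92 [336. 325.] [0.575 0.341 0.071]
scene chamber_a 0.8 [280. 229.] [0.536 0.001 0.011]
scene chamber_a 0.73 [229. 165.] [ 0.58  -0.232  0.074]
scene chamber_a 0.28 [165. 178.] [ 0.753 -0.327  0.009]
scene cover_a_edge 0.87 [229. 117.] [ 0.545 -0.289  0.2  ]
scene cover_a_edge 0.55 [258. 343.] [0.753 0.288 0.055]
scene cover_a_edge 0.19 [229. 165.] [ 0.58  -0.232  0.074]
scene cup_left 0.57 [279. 283.] [0.635 0.174 0.058]
scene black_cup 0.63 [223. 312.] [0.792 0.182 0.062]
scene amber_bottle 0.69 [276. 284.] [0.642 0.171 0.049]
scene amber_bottle 0.62 [188. 232.] [ 0.778 -0.065  0.075]
scene jar 0.75 [255. 344.] [0.76  0.286 0.053]
scene spatula 0.91 [299. 143.] [ 0.314 -0.275  0.003]
top chamber_a 0.93 [278. 214.] [ 0.503 -0.011  0.21 ]
top chamber_a 0.75 [380. 205.] [ 0.535 -0.273  0.057]
top chamber_a 0.68 [158. 210.] [0.539 0.298 0.059]
top chamber_a 0.4 [221. 129.] [0.747 0.134 0.066]
top cover_a_edge 0.69 [409. 190.] [ 0.55  -0.307  0.199]
top cup_left 0.96 [220. 181.] [ 0.622  0.146 -0.001]
top black_cup 0.79 [218. 126.] [0.746 0.135 0.095]
top amber_bottle 0.67 [312. 128.] [ 0.733 -0.102  0.095]
top jar 0.75 [182. 141.] [0.722 0.239 0.055]
top spatula 0.77 [384. 292.] [ 0.31  -0.281  0.015]
top brush 0.88 [392. 133.] [ 0.737 -0.329  0.021]
```

View pics/scene.png

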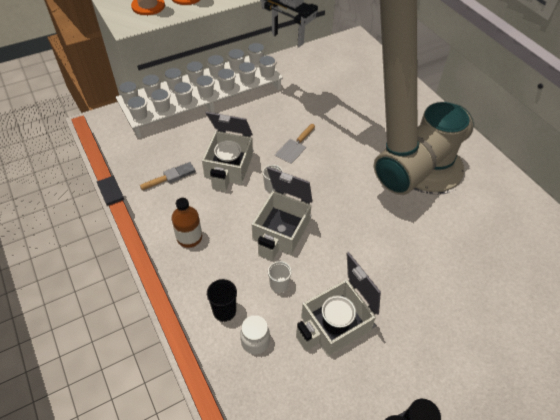

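View pics/top.png

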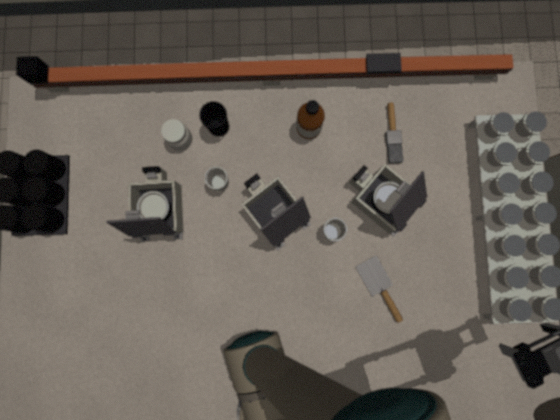

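The scene view shows cups in the left chamber (338,314) and the right one (228,155). The middle one (283,222) is empty. In the top view the left chamber is at (153,208), the middle at (270,207) and the right at (390,196), with the loose white cups at (216,180) and (333,230).

Run:
```python
from h import *
from scipy.optimize import least_squares
C=np.concatenate([cloud(n,np.load(n+"_d.npy"))[np.load(n+"_d.npy")>0] for n in("scene","top")])
src=np.concatenate([np.full((np.load(n+"_d.npy")>0).sum(),i) for i,n in enumerate(("scene","top"))])
for nm,(cx,cy) in dict(L=(.54,.298),M=(.53,0.0),R=(.545,-.275)).items():
    m=(np.hypot(C[:,0]-cx,C[:,1]-cy)<.13)&(C[:,2]>.095)&(C[:,2]<.23)
    P=C[m];s=src[m]
    # robust plane
    rng=np.random.default_rng(0);best=None
    for _ in range(400):
        a,b,c=P[rng.choice(len(P),3,0)];n=np.cross(b-a,c-a)
        if np.linalg.norm(n)<1e-7: continue
        n/=np.linalg.norm(n);k=abs((P-a)@n)<.005
        if best is None or k.sum()>best.sum():best=k
    Q=P[best];q=Q.mean(0);n=np.linalg.svd(Q-q)[2][2];n*=np.sign(n[2])
    h=n[:2]/np.linalg.norm(n[:2])
    yaw=np.arctan2(h[1],h[0]);open_=np.arctan2(np.hypot(*n[:2]),n[2])
    ey=np.array([-h[1],h[0],0]);up=np.cross(n,ey);up*=np.sign(up[2])
    l=(Q-q)@ey;w=(Q-q)@up
    pc=lambda x:np.percentile(x,[1,99])
    mid=q+ey*pc(l).mean()
    print(nm,len(P),best.sum(),np.bincount(s[best]),"yaw",yaw,"n",n,"tilt",open_,"span",np.ptp(pc(l)))
    top=mid+up*pc(w)[1];foot=mid+up*((.077-mid[2])/up[2])
    print("  topedge",top,"len",np.linalg.norm(top-foot),"hinge",foot,"centre",foot[:2]+.068*h)
for nm,(cx,cy) in dict(cupL=(.622,.146),cupR=(.52,-.15)).items():
    m=(np.hypot(C[:,0]-cx,C[:,1]-cy)<.05)&(C[:,2]>.055)&(C[:,2]<.085);print(nm,C[m].min(0),C[m].max(0),m.sum())
print(env.get_obs()["eef_rot"],env.get_obs()["time"])
```

```text
L 1767 1119 [336 783] yaw -3.109013675591367 n [-0.97232551 -0.03168858  0.23147125] tilt 1.3372065967564402 span 0.11895206919386508
  topedge [0.50366945 0.31127573 0.21649678] len 0.14339102518769928 hinge [0.47049617 0.3101946  0.077     ] centre [0.40253225 0.30797962]
M 1946 1389 [ 300 1089] yaw -2.51883153022998 n [-0.7651302 -0.549429   0.3357135] tilt 1.2284337409768231 span 0.11677077799700547
  topedge [ 0.50696006 -0.01667912  0.21163825] len 0.14293352291757738 hinge [ 0.46798346 -0.04466765  0.077     ] centre [ 0.41274903 -0.08433071]
R 1652 1216 [309 907] yaw -2.33369055580789 n [-0.60267984 -0.63043445  0.48921305] tilt 1.0596090955734425 span 0.11801639869692518
  topedge [ 0.55075556 -0.29865728  0.20326035] len 0.1447667053088302 hinge [ 0.50181656 -0.34985002  0.077     ] centre [ 0.45482745 -0.39900307]
cupL [0.58875424 0.12027356 0.05502425] [0.65164193 0.18064365 0.07336859] 346
cupR [ 0.47823757 -0.18092769  0.05510327] [ 0.50927848 -0.12281713  0.07325441] 114
[3.08012282e+00 6.17644189e-01 4.75127028e-05] 0.9
```

Request:
{"api": "arm_command", "payload": {"offset": [[0.83,0.56,0.2],[0.83,0.56,0.2],[0.83,0.56,0.2],[0.83,0.56,0.2],[0.83,0.56,0.2]], "twist": [[0,0,0.262],[0,0,0.262],[0,0,0.262],[0,0,0.262],[0,0,0.262]], "gripper": [0,0,0,0,0]}}

```text
time: 1.32
eef_pos: [0.323, -0.4624, 0.2302]
eef_rot: [2.885, 1.239, 0.0]
wrist_force: [0.1, -0.2, -0.0]
grip_width: 0.0642
grip_force: 0.0
```

Request:
{"api": "arm_command", "payload": {"offset": [[0.83,0.56,0],[0.83,0.56,0],[0.83,0.56,0],[0.83,0.56,0],[0.83,0.56,0]], "twist": [[0,0,0],[0,0,0],[0,0,0],[0,0,0],[0,0,0]], "gripper": [0,0,0,0,0]}}

```text
time: 1.73
eef_pos: [0.4212, -0.3959, 0.229]
eef_rot: [-2.888, -1.236, 0.002]
wrist_force: [-0.7, -0.1, -0.4]
grip_width: 0.0307
grip_force: 0.0
```

Request:
{"api": "arm_command", "payload": {"offset": [[0.82,0.55,0],[0.82,0.55,0],[0.82,0.55,0],[0.82,0.55,0],[0.82,0.55,0],[0.82,0.55,0]], "twist": [[0,0,0],[0,0,0],[0,0,0],[0,0,0],[0,0,0],[0,0,0]], "gripper": [0,0,0,0,0,0]}}

```text
time: 2.23
eef_pos: [0.5176, -0.3318, 0.2291]
eef_rot: [2.89, 1.231, -0.003]
wrist_force: [-0.5, -0.3, 0.9]
grip_width: 0.0004
grip_force: 0.0
```

Request:
{"api": "arm_command", "payload": {"offset": [[0.035,0.036,-0.15],[0.035,0.036,-0.28],[0.11,0.12,-0.35],[0.19,0.2,-0.41],[0.27,0.28,-0.5],[0.35,0.37,-0.59],[0.42,0.44,-0.71],[0.48,0.5,-0.84],[0.48,0.5,-0.84]], "twist": [[0,0,0],[0,0,0],[0,0,0],[0,0,0],[0,0,0],[0,0,0],[0,0,0],[0,0,0],[0,0,0]], "gripper": [0,0,0,0,0,0,0,0,0]}}

```text
time: 2.98
eef_pos: [0.5775, -0.2671, 0.1255]
eef_rot: [-2.884, -1.236, 0.002]
wrist_force: [-0.1, -0.2, 0.6]
grip_width: 0.0003
grip_force: 0.2
```

Run:
```python
from h import *
p,d=env.capture("scene");cv2.imwrite("pics/s2.png",cv2.resize(p[80:260,130:400],(800,533)))
```

```text
(no output)
```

View pics/s2.png

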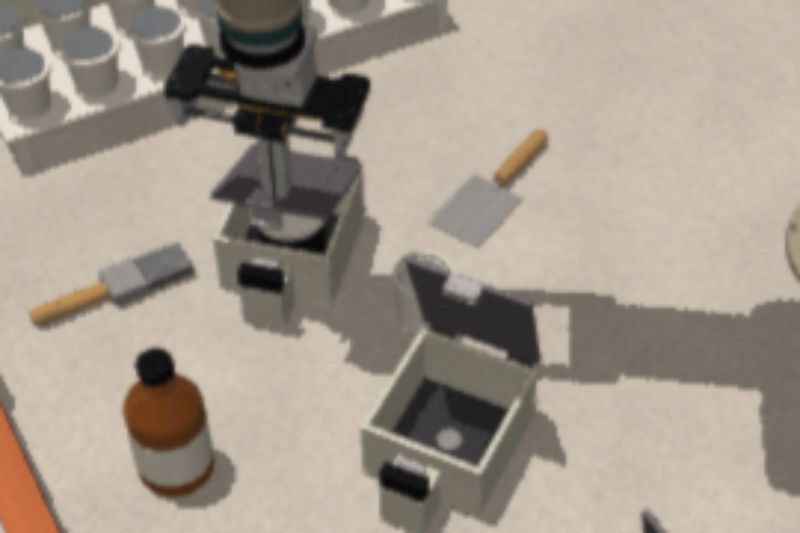

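Run:
```python
from h import *
H=np.array([.5066,-.3449,.077]);u=np.array([.691,.722,0]);e=np.array([-.722,.691,0])
P0=env.get_obs()["eef_pos"];print(P0,(P0-H)@u,(P0-H)@e)
p,d=env.capture("scene");p2,d2=env.capture("top")
for n,dd in(("scene",d),("top",d2)):
    P=cloud(n,dd)-H;s=P@u;l=P@e;z=P[...,2]+.077
    m=(dd>0)&(abs(l)<.055)&(abs(l)>.025)&(z>.07)&(z<.22)&(s>-.02)&(s<.17)
    for a in np.arange(-.02,.17,.01):
        k=m&(s>=a)&(s<a+.01)
        if k.sum()>3:print(n,round(a,2),k.sum(),np.round(np.percentile(z[k],[10,50,90]),3))
c=env.calibration("scene");K=np.array(c["camera_matrix"]);T=np.linalg.inv(c["T"])
x,y,w=(T@np.r_[P0,1])[:3];x/=w;y/=w;f=1+c["k1"]*(x*x+y*y);print((K[0,0]*x*f+K[0,2]-130)*2.963,(K[1,1]*y*f+K[1,2]-80)*2.963)
```

```text
[ 0.57738362 -0.26809039  0.12702107] 0.10436801618581387 0.0019696644502789945
scene -0.01 7 [0.078 0.079 0.081]
scene 0.0 13 [0.081 0.085 0.087]
scene 0.01 18 [0.081 0.088 0.089]
scene 0.02 18 [0.083 0.09  0.093]
scene 0.03 22 [0.078 0.095 0.098]
scene 0.04 25 [0.096 0.1   0.102]
scene 0.05 26 [0.102 0.104 0.106]
scene 0.06 30 [0.103 0.106 0.109]
scene 0.07 30 [0.104 0.11  0.115]
scene 0.08 35 [0.088 0.115 0.117]
scene 0.09 41 [0.075 0.118 0.121]
scene 0.1 33 [0.12  0.122 0.125]
scene 0.11 39 [0.114 0.126 0.128]
scene 0.12 60 [0.073 0.128 0.131]
scene 0.13 44 [0.072 0.075 0.13 ]
top -0.01 30 [0.075 0.08  0.083]
top 0.0 44 [0.08  0.084 0.086]
top 0.01 42 [0.085 0.088 0.091]
top 0.02 45 [0.089 0.092 0.093]
top 0.03 52 [0.092 0.096 0.098]
top 0.04 36 [0.097 0.099 0.101]
top 0.12 5 [0.072 0.073 0.075]
top 0.13 15 [0.071 0.073 0.075]
276.6277721885775 189.99222703995719
```

Request:
{"api": "arm_command", "payload": {"offset": [[0.04,0.04,-0.12],[0.07,0.07,-0.23],[0.08,0.085,-0.3],[0.09,0.095,-0.35],[0.09,0.095,-0.38],[0.09,0.095,-0.4],[0.09,0.095,-0.4]], "twist": [[0,0,0],[0,0,0],[0,0,0],[0,0,0],[0,0,0],[0,0,0],[0,0,0]], "gripper": [0,0,0,0,0,0,0]}}

```text
time: 3.72
eef_pos: [0.5882, -0.2602, 0.0829]
eef_rot: [2.886, 1.232, 0.002]
wrist_force: [-1.6, -2.2, 6.4]
grip_width: 0.0008
grip_force: 3.3
```

Request:
{"api": "arm_command", "payload": {"offset": [[0,0,-0.03],[0,0,-0.06],[0,0,-0.06],[0,0,-0.06]], "twist": [[0,0,0],[0,0,0],[0,0,0],[0,0,0]], "gripper": [0,0,0,0]}}

```text
time: 4.05
eef_pos: [0.5884, -0.2604, 0.0821]
eef_rot: [2.883, 1.231, 0.005]
wrist_force: [-9.4, 2.8, 35.3]
grip_width: 0.0005
grip_force: 17.5
```

Request:
{"api": "arm_command", "payload": {"offset": [[0,0,0.1],[0,0,0.3],[0,0,0.6],[0,0,0.9],[0,0,1],[0,0,1]], "twist": [[0,0,0],[0,0,0],[0,0,0],[0,0,0],[0,0,0],[0,0,0]], "gripper": [0,0,0,0,0,0]}}

```text
time: 4.55
eef_pos: [0.5901, -0.26, 0.1987]
eef_rot: [2.883, 1.231, 0.01]
wrist_force: [0.1, 0.6, 0.5]
grip_width: 0.0003
grip_force: 0.0
```

```bash
cat > chk.py <<'E'
from h import *
def chk(H,yaw):
    u=np.array([np.cos(yaw),np.sin(yaw),0]);e=np.array([-u[1],u[0],0])
    for n in("scene","top"):
        p,d=env.capture(n);P=cloud(n,d)-np.array(H);s=P@u;l=P@e;z=P[...,2]+.077
        m=(d>0)&(abs(l)<.055)&(s>.01)&(s<.12)&(z>.07)&(z<.14)
        if m.sum()>20:print(n,m.sum(),"slope,z0",np.polyfit(s[m],z[m],1),np.percentile(z[m],[5,50,95]))
E
python3 -c "
from chk import *
chk([.5066,-.3449,.077],.808);print(env.get_obs()['eef_pos'])"
```

```text
scene 949 slope,z0 [-0.0058405   0.08245547] [0.07792564 0.08211796 0.0862409 ]
top 716 slope,z0 [-0.00066193  0.08143136] [0.07819683 0.08139697 0.08465145]
[ 0.58753316 -0.25867459  0.19361429]
```

Request:
{"api": "arm_command", "payload": {"offset": [[0,0,0.4],[0,0,0.83],[0,0,0.83],[-0.37,0.95,0.83],[-0.37,0.95,0.83],[-0.37,0.95,0.83],[-0.37,0.95,0.83]], "twist": [[0,0,0],[0,0,0],[0,0,0],[0,0,-0.1],[0,0,-0.1],[0,0,-0.1],[0,0,-0.1]], "gripper": [0,0,0,0,0,0,0]}}

```text
time: 5.23
eef_pos: [0.5393, -0.1382, 0.2916]
eef_rot: [-2.968, -1.007, 0.005]
wrist_force: [-0.4, -0.7, -0.1]
grip_width: 0.0009
grip_force: 0.0
```

Request:
{"api": "arm_command", "payload": {"offset": [[-0.37,0.95,0],[-0.37,0.95,0],[-0.37,0.95,0],[-0.37,0.95,0]], "twist": [[0,0,-0.1],[0,0,-0.1],[0,0,-0.1],[0,0,-0.1]], "gripper": [0,0,0,0]}}

```text
time: 5.57
eef_pos: [0.495, -0.0251, 0.2916]
eef_rot: [-3.039, -0.773, 0.006]
wrist_force: [-0.6, 0.2, -0.1]
grip_width: 0.0004
grip_force: 0.0
```

Request:
{"api": "arm_command", "payload": {"offset": [[-0.37,0.95,0],[-0.37,0.95,0],[-0.37,0.95,0],[-0.37,0.95,0]], "twist": [[0,0,-0.1],[0,0,-0.1],[0,0,-0.1],[0,0,-0.1]], "gripper": [0,0,0,0]}}

```text
time: 5.9
eef_pos: [0.451, 0.0886, 0.2916]
eef_rot: [-3.091, -0.535, 0.007]
wrist_force: [-0.0, -0.4, 0.7]
grip_width: 0.0004
grip_force: 0.0
```

Request:
{"api": "arm_command", "payload": {"offset": [[0,0.95,0],[0,0.95,0],[0,0.95,0],[0,0.95,0]], "twist": [[0,0,-0.1],[0,0,-0.1],[0,0,-0.1],[0,0,-0.1]], "gripper": [0,0,0,0]}}

```text
time: 6.23
eef_pos: [0.4542, 0.2022, 0.2911]
eef_rot: [-3.125, -0.29, 0.005]
wrist_force: [0.9, -1.3, -0.0]
grip_width: 0.0001
grip_force: 0.0
```

Request:
{"api": "arm_command", "payload": {"offset": [[0,0.93,0],[0,0.93,0],[0,0.93,0],[0,0.93,0],[0,0.93,0],[0,0.93,0]], "twist": [[0,0,-0.1],[0,0,-0.1],[0,0,-0.1],[0,0,-0.1],[0,0,-0.1],[0,0,-0.1]], "gripper": [0,0,0,0,0,0]}}

```text
time: 6.73
eef_pos: [0.4547, 0.3074, 0.2917]
eef_rot: [3.139, 0.034, -0.003]
wrist_force: [-0.7, -0.7, -0.1]
grip_width: 0.0005
grip_force: 0.0
```

Request:
{"api": "arm_command", "payload": {"offset": [[0.02,0,-0.3],[0.03,0,-0.6],[0.04,0.02,-0.82],[0.16,0.02,-0.83],[0.28,0.02,-0.83],[0.38,0.03,-0.86],[0.49,0.03,-0.9],[0.59,0.03,-0.945],[0.59,0.03,-0.945]], "twist": [[0,0,0],[0,0,0],[0,0,0],[0,0,0],[0,0,0],[0,0,0],[0,0,0],[0,0,0],[0,0,0]], "gripper": [0,0,0,0,0,0,0,0,0]}}

```text
time: 7.48
eef_pos: [0.5285, 0.3118, 0.179]
eef_rot: [3.141, 0.032, 0.002]
wrist_force: [0.6, -0.4, -0.2]
grip_width: 0.0008
grip_force: 0.0
```

Run:
```python
from h import *
p,d=env.capture("scene");cv2.imwrite("pics/s3.png",cv2.resize(p[200:380,180:450],(800,533)))
```

```text
(no output)
```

View pics/s3.png

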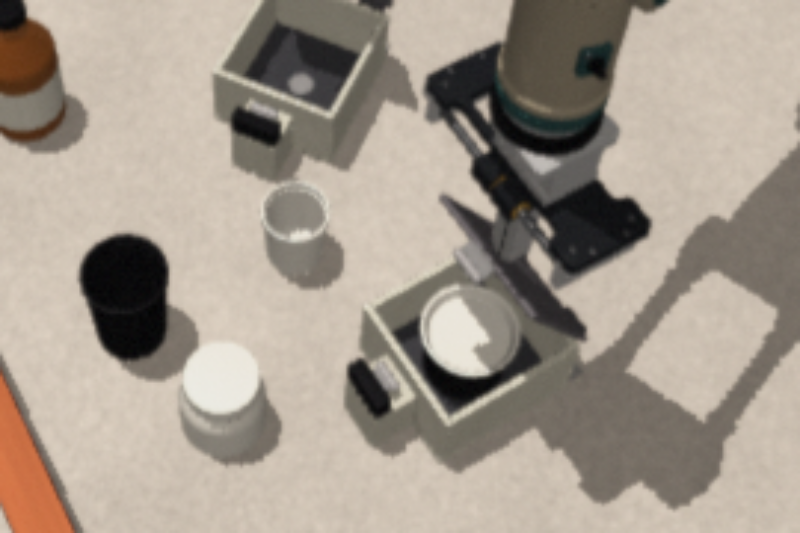

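The crop shows the finger at (510,235) behind the left cover, tipping it forward. The loose cup, black cup and jar have not moved.

Request:
{"api": "arm_command", "payload": {"offset": [[0.12,0.0,-0.08],[0.245,0.01,-0.175],[0.34,0.01,-0.3],[0.43,0.02,-0.425],[0.49,0.02,-0.54],[0.54,0.02,-0.65],[0.56,0.02,-0.76],[0.56,0.02,-0.82],[0.56,0.02,-0.85],[0.56,0.02,-0.85]], "twist": [[0,0,0],[0,0,0],[0,0,0],[0,0,0],[0,0,0],[0,0,0],[0,0,0],[0,0,0],[0,0,0],[0,0,0]], "gripper": [0,0,0,0,0,0,0,0,0,0]}}

```text
time: 8.37
eef_pos: [0.5927, 0.3149, 0.0825]
eef_rot: [-3.141, -0.035, -0.004]
wrist_force: [-7.0, -2.4, 24.7]
grip_width: 0.0005
grip_force: 12.4
```

Request:
{"api": "arm_command", "payload": {"offset": [[0,0,-0.03],[0,0,-0.03],[0,0,-0.03]], "twist": [[0,0,0],[0,0,0],[0,0,0]], "gripper": [0,0,0]}}

```text
time: 8.62
eef_pos: [0.5928, 0.3149, 0.082]
eef_rot: [-3.14, -0.035, -0.007]
wrist_force: [-10.7, -4.5, 38.1]
grip_width: 0.0006
grip_force: 19.0
```

Request:
{"api": "arm_command", "payload": {"offset": [[0,0,0.1],[0,0,0.3],[0,0,0.6],[0,0,0.9],[0,0,1],[0,0,1]], "twist": [[0,0,0],[0,0,0],[0,0,0],[0,0,0],[0,0,0],[0,0,0]], "gripper": [0,0,0,0,0,0]}}

```text
time: 9.12
eef_pos: [0.5952, 0.3157, 0.1978]
eef_rot: [-3.139, -0.035, -0.013]
wrist_force: [0.4, -0.4, -0.4]
grip_width: 0.0005
grip_force: 0.0
```

```bash
python3 -c "
from chk import *
chk([.4765,.310,.077],.033);chk([.5066,-.3449,.077],.808)
p,d=env.capture('scene');cv2.imwrite('pics/s4.png',p)"
```

```text
scene 1389 slope,z0 [-0.001348    0.08247928] [0.07870423 0.08241113 0.08585078]
top 1850 slope,z0 [-0.0021094   0.08194123] [0.07857544 0.08182081 0.08496919]
scene 956 slope,z0 [0.00361315 0.08177614] [0.07770275 0.0820767  0.0861167 ]
top 1844 slope,z0 [-0.00216314  0.08169344] [0.07842476 0.08161716 0.08457641]
```

View pics/s4.png

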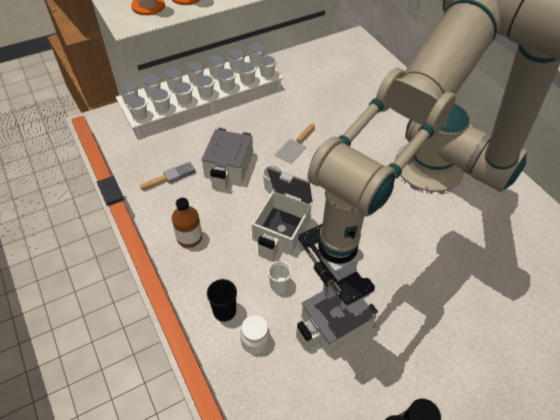

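Both cup chambers, at (228,150) and (338,310), are shut flat. The middle cover (290,185) still stands open, and none of the loose things have moved.

```bash
python3 -c "
from cell import env
print(env.hand_in())"
```

```text
the job is handed in; nothing more can be done
None
```

I pressed both cup chambers' covers shut and handed the job in: both measure flat with the arm clear, the empty chamber's cover is still open, and the loose items look unmoved; the hand-in returned no verdict.

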